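# Turn the washed mincer over, then swab its test points

### The arm

A 6-joint arm with a two-finger parallel gripper is mounted at the origin on the work surface; the furniture and walls round the work are solid. World frame = base frame: x ahead of the robot, y to its left, z up, the work surface at z = 0. Lengths are in m, angles in rad, forces in N, time in s.
With the tool pointing down it reaches from about 0.35 to 1 m from the base axis. Payload 7.1 kg.
Tool frame: the origin (TCP) lies at the very end of the fingers, on their centre line; the grasp point (between the pads) lies 19 mm behind it; z points along the fingers, y is the line along which they close (so a half turn about z gives the same grasp; the last joint's range is limited). The gripper opens to 85 mm and grips with 20 to 120 N. Pads are 22 mm wide; open, the fingers measure 114 mm over their backs; the gripper's body (76 mm by 85 mm) begins 54 mm behind the grasp point. The pads swing forward as they close: fully open they stand 13 mm farther back than shut.
Start: joints at [1.215, 0.423, 1.63, -0, 1.089, -0.019], TCP at [0.207, 0.59, 0.231] pointing down, gripper open.
Joint ranges: [-3, 3], [-0.9, 2.11], [0.09, 2.58], [-1.31, 4.45], [0.11, 2.69], [-2.54, 2.54]. Speed limits (rad/s): [2.39, 2.39, 3.01, 3.14, 3.14, 3.14].

### API

Orientations are given as a unit quaternion [x, y, z, w].
In Python, from rig import readout, imaging, manip gives the robot as it stands.
- The arm moves only by the tool send_rows, never from a script. Its argument "motion" is a list of rows, each a list of 3 entries, a list of its own where there are three numbers: the turn, a rotation vector about the tool's x, y, z in degrees, then the shift along the tool's x, y, z in cm, then the opening, from 0 (shut) to 1 (fully open). In form: [[[wx, wy, wz], [dx, dy, dz], claw], ...]. A call has 1 to 10 rows; each row is the pose to reach, as a shift and turn from the pose commanded when the call began, along the tool's axes at that moment; what a row does not reach only later rows make up. A row lasts 1/8 s, in which the tool goes at most 62.5 mm and 10.7 degrees, less where a joint would pass 70% of its speed; a pose out of reach is approached as far as the arm can. A call with a gripper value outside its range is refused whole. The fingers move at their own pace and stop on an object; the grip force is fixed at half the most. Time passes only in rows, so rows that repeat a pose let the fingers close. It gives the time, the measured TCP pose, the force, the opening and the grip force at its end, in the units of the state.
- readout.get_obs(): the state, without advancing time (a new reading comes with each control period).
- imaging.grab_frame(name): name is "side" or "top" or "wrist"; returns a dict with "img" (420x560x3 uint8, blue, green, red), "vfov" (degrees; the focal length in pixels is half the picture's height over the tangent of half this angle, whatever the lens; pixels are square), "cx", "cy" (the principal point, pixels), "R" (3x3) and "t" (3): a world point X has camera coordinates R X + t. Camera axes: x right, y down, z forward; pixel columns grow to the right and rows downward; lengths in m; the calibration is good to about 2 mm. A picture is of the moment at which its call begins. There is no depth.
- manip.sign_off(): hands the job in; it is judged then, once.
Trained networks look in a picture, given as the dict that the camera call returned (one of the last four; its "shot" number tells which), for a name from the list of things; names that differ only in an ending like _2 or _b are one class to them, and where a whole thing is asked for, a point or a joint stands for the part that bears it (a point fixed in the world has none). Each returns a list of dicts, best first, with "confidence" (0 to 1); they miss things now and then, are a little off and sometimes report something else, mostly with a low value. They report only what shows in the picture. A call takes as long as a camera call.
- imaging.trace(picture, target): "mask" (420x560 bool, what is visible of it).
- imaging.mark_of(picture, target): "position" ([x, y, z] in m, in world coordinates, good to about 4 mm: a listed point, or the origin of a listed thing).
The state is a dict: "t": time; "joint_positions": joint angles; "qvel": joint speeds; "effort": joint torques, N m; "position": TCP position; "eef_rot": TCP orientation; "contact_force": force on the tool from outside, world axes, zero at the start; "moment": the same for the moment, N m; "finger_gap": finger opening in m; "grasp_force": force on a finger pad.
Only numpy, scipy, OpenCV 4.12 (cv2) and the standard library are available. Lean on these libraries where they do the work, as an engineer would, in place of code of your own. Each camera call takes 0.05 s, during which the arm holds its last target. There are 200 camera calls.

### The job

The hand mincer has just been washed and put back together: take its black crank handle, turn it slowly and evenly three full turns clockwise as seen from the crank side - over the heavy point of each turn without letting the crank fall back or run away ahead of you - and leave it hanging straight down. Then draw the blue swab from its tube and touch its yellow bud gently on the three blue-ringed marks in the order the food takes: at the crank end of the feed tray, beside the throat, on top of the ring nut. Put the swab fully back in its tube, and knock nothing else about.

Things in the scene. Friction and masses are not known exactly. Their poses are not given: they have to be found in the camera images.
- mincer: Metal hand mincer fixed to the counter, 262 mm tall, crank to the robot's left. Origin: centre of its 120 mm round foot, on the counter; z up; -x is the crank side, +x the mouth. Shaft along x at z 135. Barrel 68-76 mm across, x -46..60; ring nut 92 mm across, x 60..88, lugs to 55 mm radius. Feed tray: x -130..45, y -75..75, underside z 235, floor 238, rim 262.
- crank (a joint): Crank angle (rad), counted over several turns: 0 hanging straight down (starts within 0.35 of it), grows clockwise seen from the crank side; three turns = 18.85 from 0. At angle a the handle axis lies at mincer y = 65 sin a, z = 135 - 65 cos a (mm). The unbalanced 1 kg crank is heavy to lift (about 10 N at the handle, most near a = 1.6), then falls ahead by itself; 3 to 5 s a turn is a good pace.
- handle_mid (a point): Middle of the black crank handle, a grip 25-29 mm thick, 62 mm long, parallel to the mincer's x, at mincer x -82 (by the crank arm) to -144 (free end); this point is at x -113. The grip spins freely on its pin, so a hand that holds it need not turn with the crank. Grip it near the free end (mincer x -130) with the hand tilted 30-45 deg away from the machine: the tray hangs over it.
- tube_stand: Small grey stand fixed to the counter, base 90 x 70 x 10 mm, with a white square tube block 38 mm wide leaning 30 deg from upright toward the stand's -x. Origin on the counter, base at x -33..57. A tall pre-rinse tap stands to its left (from world y 0.28 on, hose and spray above it too); the tiled wall is at world x 0.66: keep hand and arm clear of both.
- tube_mouth (a point): Centre of the tube's mouth, 70 mm above the counter. The bore goes down from it along the direction (0.5, 0, -0.866) of the stand's frame, 21 mm wide, 66 mm deep, with a small chamfer.
- swab: Swab, 128 mm long, 50 g: blue round handle 20 mm thick along its z from 10 to 68 mm, collar 32 mm across at z 0..6, white stem 9 mm thick below, ending in the yellow bud. Origin: centre of the collar's underside, z toward the handle's end. At the start it sits in the tube with the collar on the mouth, leaning 30 deg with it.
- swab_tip (a point): End of the yellow bud, 12 mm thick, 60 mm below the swab's origin on its axis. The bud is sprung: it gives 2.5 mm per newton, at most 9 mm.
- test_tray (a point): Blue ring mark (22 mm) with white centre on the feed tray's floor, at its crank end; mincer (-90, 45, 238) mm.
- test_throat (a point): Blue ring mark on the tray's floor beside the 50 mm throat; mincer (-30, -35, 238) mm.
- test_nut (a point): Blue ring mark on the top of the ring nut, just outside the tray's edge; mincer (74, 0, 181) mm. To its right the dish machine's hood begins at world y -0.39, above z 0.4.
- mug_b: Bystander: mug, 64 mm across, 50 mm high, upside down.
- scraper: Bystander: plate scraper lying flat, 211 x 89 x 22 mm.
- cutlery: Bystander: cutlery cup with cutlery, 69 x 69 x 208 mm.
- tub: Bystander: tub with blue lid, 85 x 124 x 115 mm.

How it is judged:
By the outcome, as a careful person would: the job done as asked, in the order asked, and still so for the second after the job is handed in, with the robot touching nothing.
It also fails if it takes over 72 s, if anything falls off the work surface, if the arm or the gripper's body presses on something with over 40 N, if the wrist force passes 120 N, or if a joint passes its speed limit or range.

## Working session

There is one attempt and no reset: what is moved stays moved. The work goes in short steps, Python scripts to look and compute and a tool call to move; the robot and the scene stay as the last step left them, time stands still between calls to the robot, and variables do not carry over. Pictures are saved under pics/ and viewed, at most 13 in all, crops included, and the job is handed in when it is done.

Besides the shell and the picture viewer there is one more tool, called as a command line: name --argument value ..., lists and objects as JSON in quotes. send_rows: Moves the arm, as the interface text tells. Its arguments: {"type":"object","properties":{"motion":{"type":"array","items":{"type":"array"}}},"required":["motion"]}

```bash
mkdir -p pics; ls; cat > h.py <<'E'
import numpy as np, cv2
from rig import readout, imaging, manip
from scipy.spatial.transform import Rotation as R
def proj(f,X):
    c=f["R"]@np.array(X)+f["t"]; F=f["img"].shape[0]/2/np.tan(np.radians(f["vfov"]/2))
    return np.array([f["cx"]+F*c[0]/c[2], f["cy"]+F*c[1]/c[2]])
E
python3 - <<'E'
from h import *
o=readout.get_obs(); print({k:np.round(v,3).tolist() for k,v in o.items()})
ims=[]
for n in ["side","top","wrist"]:
    f=imaging.grab_frame(n); ims.append(f["img"]); print(n,f["vfov"],np.round(-f["R"].T@f["t"],3),np.round(f["R"][2],2))
    for t in ["mincer","handle_mid","tube_stand","tube_mouth","swab","test_tray","test_throat","test_nut","mug_b","scraper","cutlery","tub"]:
        r=imaging.mark_of(f,t)
        if r: print(t,[(np.round(x["position"],4).tolist(),round(x["confidence"],2)) for x in r[:2]])
cv2.imwrite("pics/a.png",ims[0]);cv2.imwrite("pics/b.png",ims[1])
E
```

```text
pics
{'t': 0.0, 'joint_positions': [1.215, 0.424, 1.631, 0.0, 1.089, -0.019], 'qvel': [-0.0, 0.002, 0.0, -0.001, -0.001, 0.001], 'effort': [0.003, -55.741, -28.174, 0.0, 0.007, -0.0], 'position': [0.206, 0.589, 0.231], 'eef_rot': [0.168, 0.986, -0.001, -0.0], 'contact_force': [0.776, -0.53, -0.21], 'moment': [0.002, -0.031, 0.005], 'grasp_force': 0.0, 'finger_gap': 0.085}
side 49.75601433348895 [0.435 0.505 0.948] [ 0.04 -0.59 -0.81]
mincer [([0.503, -0.1344, -0.0025], 0.65)]
tube_stand [([0.4987, 0.1666, -0.002], 0.63), ([0.3953, -0.3389, -0.001], 0.29)]
tube_mouth [([0.4943, 0.1602, 0.0717], 0.88)]
swab [([0.49, 0.1611, 0.0735], 0.75), ([0.3785, -0.231, -0.0009], 0.7)]
test_tray [([0.5409, -0.0463, 0.2418], 0.71)]
mug_b [([0.3785, -0.2295, -0.0033], 0.92)]
scraper [([0.3628, -0.0583, -0.0004], 0.75)]
tub [([0.3949, -0.341, 0.002], 0.67)]
top 44.03443407387607 [-0.12   0.187  1.42 ] [ 0.41 -0.18 -0.89]
mincer [([0.5036, -0.1376, 0.0009], 0.58), ([0.5636, -0.3393, -0.0009], 0.18)]
handle_mid [([0.4852, -0.0268, 0.0726], 0.47)]
tube_stand [([0.4973, 0.157, 0.0043], 0.48)]
tube_mouth [([0.4921, 0.1636, 0.075], 0.56), ([0.4833, -0.0264, 0.071], 0.28)]
swab [([0.487, -0.0218, 0.0715], 0.48), ([0.4902, 0.1623, 0.0662], 0.37)]
test_tray [([0.5428, -0.0435, 0.2405], 0.63)]
test_throat [([0.4675, -0.1085, 0.2398], 0.87)]
test_nut [([0.5086, -0.2087, 0.1811], 0.92)]
mug_b [([0.3831, -0.2348, -0.0011], 0.76)]
scraper [([0.4883, -0.0253, 0.0713], 0.65), ([0.3613, -0.0613, 0.0046], 0.58)]
cutlery [([0.5607, -0.3385, -0.0012], 0.72)]
tub [([0.3961, -0.3421, -0.0007], 0.83)]
wrist 71.95633180331254 [0.142 0.612 0.374] [ 0.25 -0.09 -0.96]
```

View pics/a.png

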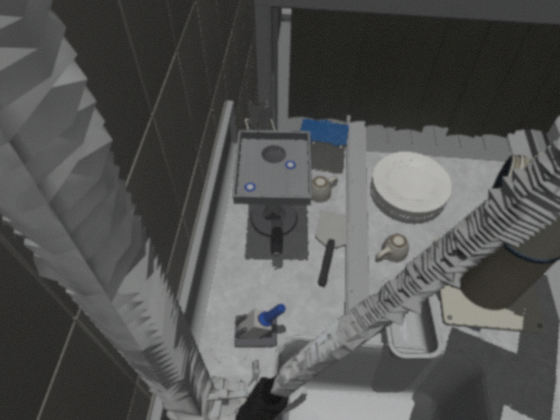

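View pics/b.png

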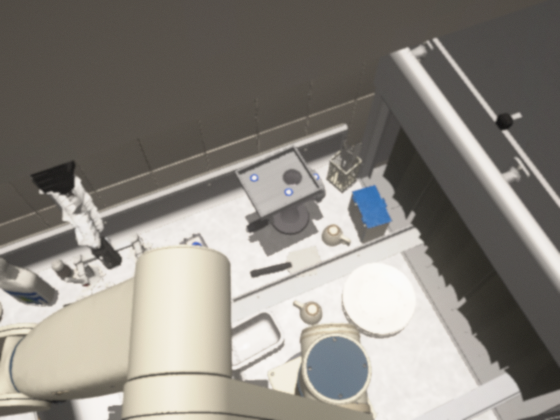

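The side view shows the swab at (270,315), the crank handle at (277,240), and the tray marks at (250,187) and (290,165). These agree with the network positions. The mincer yaw comes out near -86°, and the crank hangs near a = -0.14.

```bash
cat >> h.py <<'E'
def frame(z,y):
    z=np.array(z,float);z/=np.linalg.norm(z);y=np.array(y,float);y-=z*(y@z);y/=np.linalg.norm(y)
    return R.from_matrix(np.column_stack([np.cross(y,z),y,z]))
def rel(p,Rt,p0=None,R0=None,name=""):
    o=readout.get_obs()
    if p0 is None: p0=o["position"]
    if R0 is None: R0=R.from_quat(o["eef_rot"])
    w=(R0.inv()*Rt).as_rotvec(degrees=True); d=R0.inv().apply(np.array(p)-p0)*100
    print(name,"turn",np.round(w,1).tolist(),"shift",np.round(d,2).tolist())
M0=np.array([.5033,-.1362,0]); YAW=np.radians(-86)
Rm=R.from_euler("z",YAW)
def mw(x,y,z): return M0+Rm.apply(np.array([x,y,z])/1000)
T=np.radians(42)
Rc=frame(Rm.apply([np.sin(T),0,-np.cos(T)]),Rm.apply([0,1,0]))
E
python3 - <<'E'
from h import *
down=lambda az: frame([0,0,-1],[np.cos(az),np.sin(az),0])
for p in [(-90,45,238),(-30,-35,238),(74,0,181),(-113,-9,71)]: print(mw(*p))
rel([.32,.34,.30],down(.8),name="w1")
rel([.40,.12,.27],down(.3),name="w2")
rel([.47,.06,.20],Rc,name="w3")
E
```

```text
[ 0.5419123  -0.04328019  0.238     ]
[ 0.46629256 -0.10871456  0.238     ]
[ 0.50846198 -0.21001974  0.181     ]
[ 0.48643944 -0.02410307  0.071     ]
w1 turn [0.0, -0.0, 24.9] shift [-18.97, -19.84, -6.87]
w2 turn [0.0, -0.0, 53.5] shift [-33.79, -37.96, -3.87]
w3 turn [24.4, -37.1, 63.5] shift [-42.38, -41.31, 3.13]
```

send_rows --motion '[[[0,0,8],[-6,-6,-6],1],[[0,0,16],[-10,-10,-7],1],[[0,0,25],[-14,-14,-7],1],[[0,0,25],[-19,-20,-7],1],[[0,0,30],[-22,-24,-6.5],1],[[0,0,40],[-26,-29,-5],1],[[0,0,50],[-30,-34,-4],1],[[0,0,53.5],[-34,-38,-3.9],1],[[0,0,53.5],[-34,-38,-3.9],1]]'

```text
t: 3.08
position: [0.4024, 0.1163, 0.2703]
eef_rot: [0.595, 0.804, 0.0, 0.0]
contact_force: [0.2, 0.2, 0.0]
finger_gap: 0.0854
grasp_force: 0.0
```

```bash
python3 - <<'E'
from h import *
o=readout.get_obs(); print({k:np.round(o[k],3).tolist() for k in ["t","joint_positions","position","eef_rot","contact_force"]})
rel([.47,.06,.20],Rc,name="w3")
E
```

```text
{'t': 3.075, 'joint_positions': [0.253, 0.058, 2.02, -0.0, 1.063, -0.043], 'position': [0.402, 0.116, 0.27], 'eef_rot': [0.595, 0.804, 0.0, 0.0], 'contact_force': [0.24, 0.22, 0.046]}
w3 turn [4.8, -41.8, 12.4] shift [-7.36, 4.81, 7.04]
```

send_rows --motion '[[[1,-10,3],[-2,1,0],1],[[2,-20,6],[-4,2,1],1],[[3,-30,9],[-5,3,3],1],[[4,-38,11],[-6,4,5],1],[[4.8,-41.8,12.4],[-7.36,4.8,7],1],[[4.8,-41.8,12.4],[-7.36,4.8,7],1]]'

```text
t: 3.82
position: [0.4689, 0.0628, 0.1985]
eef_rot: [0.635, 0.685, -0.246, 0.261]
contact_force: [0.4, -0.2, 0.7]
finger_gap: 0.0854
grasp_force: 0.0
```

```bash
python3 - <<'E'
from h import *
o=readout.get_obs(); print({k:np.round(o[k],3).tolist() for k in ["t","joint_positions","position","eef_rot","contact_force"]})
f=imaging.grab_frame("wrist"); cv2.imwrite("pics/c.png",f["img"])
for t in ["handle_mid","tube_mouth","swab"]: print(t,[(np.round(x["position"],4).tolist(),round(x["confidence"],2)) for x in imaging.mark_of(f,t)[:2]])
rel(mw(-132,-9,71)+Rc.apply([0,0,-.05]),Rc,name="pre")
rel(mw(-132,-9,71)+Rc.apply([0,0,.019]),Rc,name="grasp")
print(np.round(Rc.as_matrix(),3).tolist())
E
```

```text
{'t': 3.825, 'joint_positions': [0.503, 0.441, 1.921, -0.699, 1.234, 0.822], 'position': [0.469, 0.063, 0.198], 'eef_rot': [0.635, 0.685, -0.246, 0.261], 'contact_force': [0.4, -0.186, 0.73]}
handle_mid [([0.4864, -0.0256, 0.0685], 0.73)]
tube_mouth []
swab []
pre turn [0.2, -0.1, 0.1] shift [3.59, 1.05, 9.32]
grasp turn [0.2, -0.1, 0.1] shift [3.58, 1.03, 16.22]
[[-0.052, 0.998, 0.047], [0.741, 0.07, -0.668], [-0.669, 0.0, -0.743]]
```

View pics/c.png

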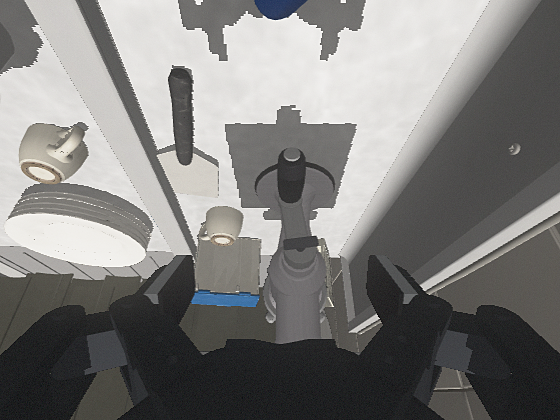

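send_rows --motion '[[[0,0,0],[0.6,0.4,3],1],[[0,0,0],[1.3,0.8,6],1],[[0,0,0],[2,1,9],1],[[0,0,0],[2.7,1,12],1],[[0,0,0],[3.3,1,14.5],1],[[0,0,0],[3.6,1,16.2],1],[[0,0,0],[3.6,1,16.2],1]]'

```text
t: 4.9
position: [0.4851, -0.0185, 0.056]
eef_rot: [0.636, 0.684, -0.244, 0.262]
contact_force: [-0.7, 0.2, 0.1]
finger_gap: 0.0856
grasp_force: 0.0
```

```bash
python3 - <<'E'
from h import *
o=readout.get_obs(); print({k:np.round(o[k],3).tolist() for k in ["t","joint_positions","position","contact_force"]})
f=imaging.grab_frame("wrist"); cv2.imwrite("pics/d.png",f["img"])
print([(np.round(x["position"],4).tolist(),round(x["confidence"],2)) for x in imaging.mark_of(f,"handle_mid")[:2]])
rel(mw(-132,-9,71)+Rc.apply([0,0,.019]),Rc,name="grasp")
E
```

```text
{'t': 4.9, 'joint_positions': [0.346, 0.686, 1.991, -0.915, 0.948, 1.01], 'position': [0.485, -0.018, 0.056], 'contact_force': [-0.707, 0.243, 0.061]}
[([0.4848, -0.0261, 0.0686], 0.84)]
grasp turn [0.2, -0.0, 0.1] shift [-0.03, 0.01, -0.0]
```

View pics/d.png

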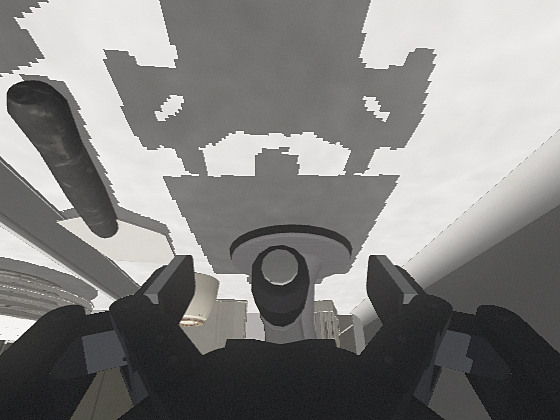

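send_rows --motion '[[[0,0,0],[0,0,0],0],[[0,0,0],[0,0,0],0],[[0,0,0],[0,0,0],0],[[0,0,0],[0,0,0],0],[[0,0,0],[0,0,0],0],[[0,0,0],[0,0,0],0]]'

```text
t: 5.75
position: [0.4856, -0.0175, 0.0561]
eef_rot: [0.635, 0.684, -0.244, 0.262]
contact_force: [-1.8, 6.1, 5.6]
finger_gap: 0.0266
grasp_force: 58.7
```

```bash
python3 - <<'E'
from h import *
o=readout.get_obs(); print({k:np.round(o[k],3).tolist() for k in ["t","joint_positions","position","contact_force","moment","finger_gap","grasp_force"]})
def H(a): return np.array([65*np.sin(a),135-65*np.cos(a)])
# incremental rows: in tool axes: y = y_m ; z up = (-sinT,0,-cosT)
for a0,tag in [(-.14,"from -0.14 to 0")]:
    d=H(0)-H(a0); print(tag,np.round([-np.sin(T)*d[1]/10,d[0]/10,-np.cos(T)*d[1]/10],2))
for k in range(3):
    a0=k*2*np.pi/3
    for i in range(1,11):
        d=H(a0+i*np.pi/15)-H(a0); print(k,i,np.round([-np.sin(T)*d[1]/10,d[0]/10,-np.cos(T)*d[1]/10],2).tolist())
E
```

```text
{'t': 5.75, 'joint_positions': [0.348, 0.686, 1.99, -0.915, 0.948, 1.01], 'position': [0.486, -0.017, 0.056], 'contact_force': [-1.761, 6.075, 5.554], 'moment': [0.342, 0.146, -0.142], 'finger_gap': 0.027, 'grasp_force': 58.686}
from -0.14 to 0 [0.04 0.91 0.05]
0 1 [-0.1, 1.35, -0.11]
0 2 [-0.38, 2.64, -0.42]
0 3 [-0.83, 3.82, -0.92]
0 4 [-1.44, 4.83, -1.6]
0 5 [-2.17, 5.63, -2.42]
0 6 [-3.01, 6.18, -3.34]
0 7 [-3.89, 6.46, -4.33]
0 8 [-4.8, 6.46, -5.34]
0 9 [-5.69, 6.18, -6.32]
0 10 [-6.52, 5.63, -7.25]
1 1 [-0.74, -0.8, -0.82]
1 2 [-1.34, -1.81, -1.49]
1 3 [-1.8, -2.99, -2.0]
1 4 [-2.08, -4.28, -2.31]
1 5 [-2.17, -5.63, -2.42]
1 6 [-2.08, -6.98, -2.31]
1 7 [-1.8, -8.27, -2.0]
1 8 [-1.34, -9.45, -1.49]
1 9 [-0.74, -10.46, -0.82]
1 10 [-0.0, -11.26, -0.0]
2 1 [0.83, -0.55, 0.92]
2 2 [1.72, -0.84, 1.91]
2 3 [2.63, -0.84, 2.92]
2 4 [3.52, -0.55, 3.91]
2 5 [4.35, -0.0, 4.83]
2 6 [5.08, 0.8, 5.65]
2 7 [5.69, 1.81, 6.32]
2 8 [6.15, 2.99, 6.83]
2 9 [6.43, 4.28, 7.14]
2 10 [6.52, 5.63, 7.25]
```

send_rows --motion '[[[0,0,0],[0,0.3,0],0],[[0,0,0],[0,0.7,0],0],[[0,0,0],[0,0.9,0],0]]'

```text
t: 6.12
position: [0.4939, -0.0168, 0.0556]
eef_rot: [0.636, 0.684, -0.244, 0.262]
contact_force: [-3.6, 6.3, 3.1]
finger_gap: 0.0264
grasp_force: 58.8
```

send_rows --motion '[[[0,0,0],[-0.1,1.35,-0.1],0],[[0,0,0],[-0.4,2.65,-0.4],0],[[0,0,0],[-0.85,3.8,-0.9],0],[[0,0,0],[-1.45,4.85,-1.6],0],[[0,0,0],[-2.15,5.65,-2.4],0],[[0,0,0],[-3,6.2,-3.35],0],[[0,0,0],[-3.9,6.45,-4.35],0],[[0,0,0],[-4.8,6.45,-5.35],0],[[0,0,0],[-5.7,6.2,-6.3],0],[[0,0,0],[-6.5,5.65,-7.25],0]]'

```text
t: 7.38
position: [0.5503, -0.0124, 0.153]
eef_rot: [0.636, 0.684, -0.244, 0.261]
contact_force: [-1.7, 4.1, -11.9]
finger_gap: 0.0267
grasp_force: 59.5
```

```bash
python3 - <<'E'
from h import *
o=readout.get_obs(); print({k:np.round(o[k],3).tolist() for k in ["t","joint_positions","qvel","position","contact_force","moment","finger_gap","grasp_force"]})
p=np.array(o["position"])-R.from_quat(o["eef_rot"]).apply([0,0,.019])
m=Rm.inv().apply(p-M0)*1000; print("grasp in mincer",m, "angle",np.arctan2(m[1],135-m[2]),np.hypot(m[1],135-m[2]))
E
```

```text
{'t': 7.375, 'joint_positions': [0.317, 0.562, 1.845, -0.808, 1.111, 0.757], 'qvel': [0.022, -0.21, 0.082, 0.064, 0.116, -0.095], 'position': [0.55, -0.012, 0.153], 'contact_force': [-1.716, 4.118, -11.891], 'moment': [2.071, 0.304, -0.162], 'finger_gap': 0.027, 'grasp_force': 59.488}
grasp in mincer [-132.93285332   55.46883158  167.12813066] angle 2.095789165023562 64.10154488533145
```

send_rows --motion '[[[0,0,0],[-0.75,-0.8,-0.8],0],[[0,0,0],[-1.35,-1.8,-1.5],0],[[0,0,0],[-1.8,-3,-2],0],[[0,0,0],[-2.1,-4.3,-2.3],0],[[0,0,0],[-2.15,-5.65,-2.4],0],[[0,0,0],[-2.1,-7,-2.3],0],[[0,0,0],[-1.8,-8.25,-2],0],[[0,0,0],[-1.35,-9.45,-1.5],0],[[0,0,0],[-0.75,-10.45,-0.8],0],[[0,0,0],[0,-11.25,0],0]]'

```text
t: 8.62
position: [0.4382, -0.0212, 0.1541]
eef_rot: [0.636, 0.684, -0.244, 0.263]
contact_force: [1.1, 4.8, -4.5]
finger_gap: 0.0269
grasp_force: 60.4
```

send_rows --motion '[[[0,0,0],[0.85,-0.55,0.9],0],[[0,0,0],[1.7,-0.85,1.9],0],[[0,0,0],[2.65,-0.85,2.9],0],[[0,0,0],[3.5,-0.55,3.9],0],[[0,0,0],[4.35,0,4.85],0],[[0,0,0],[5.1,0.8,5.65],0],[[0,0,0],[5.7,1.8,6.3],0],[[0,0,0],[6.15,3,6.85],0],[[0,0,0],[6.45,4.3,7.15],0],[[0,0,0],[6.5,5.65,7.25],0]]'

```text
t: 9.88
position: [0.4949, -0.0169, 0.0556]
eef_rot: [0.635, 0.684, -0.244, 0.262]
contact_force: [-5.3, 13.9, 2.5]
finger_gap: 0.0261
grasp_force: 61.6
```

```bash
cat > ang.py <<'E'
from h import *
o=readout.get_obs(); print({k:np.round(o[k],3).tolist() for k in ["t","joint_positions","contact_force","moment","finger_gap"]})
p=np.array(o["position"])-R.from_quat(o["eef_rot"]).apply([0,0,.019])
m=Rm.inv().apply(p-M0)*1000; print("grasp in mincer",m, "angle",np.arctan2(m[1],135-m[2]),np.hypot(m[1],135-m[2]))
E
python3 ang.py
```

```text
{'t': 9.875, 'joint_positions': [0.343, 0.693, 1.97, -0.91, 0.955, 0.995], 'contact_force': [-5.309, 13.944, 2.451], 'moment': [1.531, 0.585, -0.484], 'finger_gap': 0.026}
grasp in mincer [-1.32340919e+02 -1.24979950e-01  6.97594997e+01] angle -0.001915678088330464 65.24061999172575
```

send_rows --motion '[[[0,0,0],[-0.1,1.35,-0.1],0],[[0,0,0],[-0.4,2.65,-0.4],0],[[0,0,0],[-0.85,3.8,-0.9],0],[[0,0,0],[-1.45,4.85,-1.6],0],[[0,0,0],[-2.15,5.65,-2.4],0],[[0,0,0],[-3,6.2,-3.35],0],[[0,0,0],[-3.9,6.45,-4.35],0],[[0,0,0],[-4.8,6.45,-5.35],0],[[0,0,0],[-5.7,6.2,-6.3],0],[[0,0,0],[-6.5,5.65,-7.25],0]]'

```text
t: 11.12
position: [0.5505, -0.0124, 0.1526]
eef_rot: [0.636, 0.684, -0.244, 0.262]
contact_force: [-1.9, 5.4, -10.8]
finger_gap: 0.0263
grasp_force: 60.1
```

send_rows --motion '[[[0,0,0],[-0.75,-0.8,-0.8],0],[[0,0,0],[-1.35,-1.8,-1.5],0],[[0,0,0],[-1.8,-3,-2],0],[[0,0,0],[-2.1,-4.3,-2.3],0],[[0,0,0],[-2.15,-5.65,-2.4],0],[[0,0,0],[-2.1,-7,-2.3],0],[[0,0,0],[-1.8,-8.25,-2],0],[[0,0,0],[-1.35,-9.45,-1.5],0],[[0,0,0],[-0.75,-10.45,-0.8],0],[[0,0,0],[0,-11.25,0],0]]'

```text
t: 12.38
position: [0.4381, -0.0212, 0.1537]
eef_rot: [0.636, 0.684, -0.244, 0.262]
contact_force: [-0.7, 5.7, -2.0]
finger_gap: 0.0264
grasp_force: 60.7
```

send_rows --motion '[[[0,0,0],[0.85,-0.55,0.9],0],[[0,0,0],[1.7,-0.85,1.9],0],[[0,0,0],[2.65,-0.85,2.9],0],[[0,0,0],[3.5,-0.55,3.9],0],[[0,0,0],[4.35,0,4.85],0],[[0,0,0],[5.1,0.8,5.65],0],[[0,0,0],[5.7,1.8,6.3],0],[[0,0,0],[6.15,3,6.85],0],[[0,0,0],[6.45,4.3,7.15],0],[[0,0,0],[6.5,5.65,7.25],0]]'

```text
t: 13.62
position: [0.4953, -0.0168, 0.0556]
eef_rot: [0.635, 0.684, -0.244, 0.262]
contact_force: [-5.1, 12.9, 2.2]
finger_gap: 0.0266
grasp_force: 61.7
```

```bash
python3 ang.py
```

```text
{'t': 13.625, 'joint_positions': [0.342, 0.693, 1.969, -0.91, 0.955, 0.994], 'contact_force': [-5.123, 12.872, 2.18], 'moment': [1.5, 0.568, -0.489], 'finger_gap': 0.027}
grasp in mincer [-132.3548314     0.2900706    69.76618059] angle 0.004446599766829174 65.2344643239811
```

send_rows --motion '[[[0,0,0],[-0.1,1.35,-0.1],0],[[0,0,0],[-0.4,2.65,-0.4],0],[[0,0,0],[-0.85,3.8,-0.9],0],[[0,0,0],[-1.45,4.85,-1.6],0],[[0,0,0],[-2.15,5.65,-2.4],0],[[0,0,0],[-3,6.2,-3.35],0],[[0,0,0],[-3.9,6.45,-4.35],0],[[0,0,0],[-4.8,6.45,-5.35],0],[[0,0,0],[-5.7,6.2,-6.3],0],[[0,0,0],[-6.5,5.65,-7.25],0]]'

```text
t: 14.88
position: [0.5506, -0.0124, 0.1524]
eef_rot: [0.636, 0.684, -0.244, 0.261]
contact_force: [-2.7, 6.0, -12.8]
finger_gap: 0.0263
grasp_force: 60.1
```

send_rows --motion '[[[0,0,0],[-0.75,-0.8,-0.8],0],[[0,0,0],[-1.35,-1.8,-1.5],0],[[0,0,0],[-1.8,-3,-2],0],[[0,0,0],[-2.1,-4.3,-2.3],0],[[0,0,0],[-2.15,-5.65,-2.4],0],[[0,0,0],[-2.1,-7,-2.3],0],[[0,0,0],[-1.8,-8.25,-2],0],[[0,0,0],[-1.35,-9.45,-1.5],0],[[0,0,0],[-0.75,-10.45,-0.8],0],[[0,0,0],[0,-11.25,0],0]]'

```text
t: 16.12
position: [0.4382, -0.0212, 0.1537]
eef_rot: [0.636, 0.683, -0.245, 0.262]
contact_force: [-3.6, 6.1, -0.8]
finger_gap: 0.0268
grasp_force: 60.9
```

send_rows --motion '[[[0,0,0],[0.85,-0.55,0.9],0],[[0,0,0],[1.7,-0.85,1.9],0],[[0,0,0],[2.65,-0.85,2.9],0],[[0,0,0],[3.5,-0.55,3.9],0],[[0,0,0],[4.35,0,4.85],0],[[0,0,0],[5.1,0.8,5.65],0],[[0,0,0],[5.7,1.8,6.3],0],[[0,0,0],[6.15,3,6.85],0],[[0,0,0],[6.45,4.3,7.15],0],[[0,0,0],[6.5,5.65,7.25],0]]'

```text
t: 17.38
position: [0.4958, -0.0168, 0.0556]
eef_rot: [0.635, 0.684, -0.244, 0.262]
contact_force: [-5.1, 13.0, 4.0]
finger_gap: 0.0265
grasp_force: 61.8
```

send_rows --motion '[[[0,0,0],[0,0,0],0],[[0,0,0],[0,0,0],0.2],[[0,0,0],[0,0,0],0.5],[[0,0,0],[0,0,0],1],[[0,0,0],[0,0,0],1],[[0,0,0],[0,0,0],1],[[0,0,0],[0,0,0],1]]'

```text
t: 18.25
position: [0.4957, -0.0172, 0.0559]
eef_rot: [0.635, 0.684, -0.244, 0.262]
contact_force: [-0.2, -0.4, 0.7]
finger_gap: 0.0857
grasp_force: 0.0
```

```bash
python3 ang.py; python3 - <<'E'
from h import *
f=imaging.grab_frame("wrist"); 
print([(np.round(x["position"],4).tolist(),round(x["confidence"],2)) for x in imaging.mark_of(f,"handle_mid")[:2]],mw(-113,0,70))
E
```

```text
{'t': 18.25, 'joint_positions': [0.341, 0.693, 1.969, -0.911, 0.956, 0.994], 'contact_force': [-0.238, -0.416, 0.723], 'moment': [0.318, 0.04, -0.014], 'finger_gap': 0.086}
grasp in mincer [-131.90341859    0.71079126   69.99968784] angle 0.010934761839414693 65.0041983628357
[([0.4939, -0.0247, 0.0694], 0.93)] [ 0.49541752 -0.02347526  0.07      ]
```

```bash
cat >> h.py <<'E'
MO=np.array([.4935,.162,.0715]); SY=0.0
def setRs(sy):
    z=[.5*np.cos(sy),.5*np.sin(sy),-.866]; return frame(z,[np.cos(sy),np.sin(sy),0])
Rs=setRs(SY)
E
python3 - <<'E'
from h import *
p=MO-Rs.apply([0,0,.17]); print(p)
rel([.469,.063,.198],Rc,name="retreat")
rel([.44,.10,.25],Rc,name="up")
rel(p,Rs,name="view")
E
```

```text
[0.40849813 0.162      0.21872324]
retreat turn [0.1, -0.0, 0.2] shift [-3.42, -2.09, -16.05]
up turn [0.1, -0.0, 0.2] shift [-4.0, -4.72, -22.52]
view turn [-27.1, 39.9, 14.9] shift [2.86, -7.4, -24.49]
```

send_rows --motion '[[[0,0,0],[-1,0,-4.5],1],[[0,0,0],[-2.2,0,-10],1],[[0,0,0],[-3.5,-2,-16],1],[[0,0,0],[-4,-4.7,-22],1],[[-5,7,3],[-3,-5,-23],1],[[-11,16,6],[-1,-6,-23.5],1],[[-17,25,9],[0.5,-6.5,-24],1],[[-23,34,12],[2,-7,-24.5],1],[[-27,40,15],[2.9,-7.4,-24.5],1],[[-27,40,15],[2.9,-7.4,-24.5],1]]'

```text
t: 19.6
position: [0.4062, 0.1603, 0.2175]
eef_rot: [0.684, 0.682, 0.181, 0.182]
contact_force: [0.6, -0.6, 0.2]
finger_gap: 0.0854
grasp_force: 0.0
```

```bash
python3 - <<'E'
from h import *
o=readout.get_obs(); print({k:np.round(o[k],3).tolist() for k in ["t","joint_positions","position","contact_force"]})
L=[]
for n in ["wrist","side"]:
    f=imaging.grab_frame(n)
    if n=="wrist": cv2.imwrite("pics/e.png",f["img"])
    for t in ["swab","tube_mouth","tube_stand"]: print(n,t,[(np.round(x["position"],4).tolist(),round(x["confidence"],2)) for x in imaging.mark_of(f,t)[:2]])
    hsv=cv2.cvtColor(f["img"],cv2.COLOR_BGR2HSV)
    c=proj(f,MO+np.array([-.02,0,.035]))
    m=cv2.inRange(hsv,(105,120,40),(130,255,255)); k,lab,st,ce=cv2.connectedComponentsWithStats(m)
    j=1+np.argmin(np.hypot(*(ce[1:]-c).T)+1e4*(st[1:,4]<30)); v,u=np.where(lab==j); print(n,"blob",st[j],ce[j],"expected",c)
    P=np.c_[u,v].astype(float); L.append((f,P))
# fit: blob midline vs projected cylinder by silhouettes: minimise distance of centroid & hull via rendered mask IoU
from scipy.optimize import minimize
def rend(f,x):
    sy,ox,oy,oz=x; d=-setRs(sy).apply([0,0,1]); o=np.array([ox,oy,oz])
    e1=np.cross(d,[0,1,0]);e1/=np.linalg.norm(e1);e2=np.cross(d,e1);pts=[]
    im=np.zeros((420,560),np.uint8)
    for r,z0,z1 in [(.01,0.006,.068),(.016,0,.006)]:
        q=np.array([proj(f,o+d*z+r*(np.cos(a)*e1+np.sin(a)*e2)) for z in (z0,z1) for a in np.linspace(0,2*np.pi,24)])
        cv2.fillConvexPoly(im,cv2.convexHull((q*16).astype(np.int32)),1,shift=4)
    return im>0
M=[]
for f,P in L:
    m=np.zeros((420,560),bool); m[P[:,1].astype(int),P[:,0].astype(int)]=1; M.append(m)
def cost(x): return sum(1-(rend(f,x)&m).sum()/((rend(f,x)|m).sum()) for (f,P),m in zip(L,M))+ 20*np.sum((np.array(x[1:])-MO)[2]**2)*10
best=min((minimize(cost,[s,*MO],method="Nelder-Mead",options=dict(initial_simplex=[[s,*MO],[s+.15,*MO],[s,*(MO+[.008,0,0])],[s,*(MO+[0,.008,0])],[s,*(MO+[0,0,.008])]])) for s in (-.3,0,.3)),key=lambda r:r.fun)
print(best.x,best.fun)
E
```

```text
{'t': 19.6, 'joint_positions': [0.52, 0.023, 2.329, -0.669, 0.412, 1.092], 'position': [0.406, 0.16, 0.218], 'contact_force': [0.621, -0.593, 0.21]}
wrist swab [([0.4876, 0.1628, 0.0696], 0.91)]
wrist tube_mouth [([0.4931, 0.1599, 0.0714], 0.73)]
wrist tube_stand [([0.4982, 0.1571, 0.0001], 0.59), ([0.4976, -0.0252, 0.0683], 0.5)]
wrist blob [268 180  27  41 533] [281.73358349 200.56660413] expected [284.43413697 199.58433126]
side swab [([0.4881, 0.1609, 0.0713], 0.62)]
side tube_mouth []
side tube_stand [([0.5013, 0.1638, -0.0026], 0.82)]
side blob [259 305  26  21 232] [270.48706897 314.81034483] expected [273.29426281 313.84968704]
[-0.02173435  0.49288937  0.15737211  0.06368814] 0.8353619380133915
```

View pics/e.png

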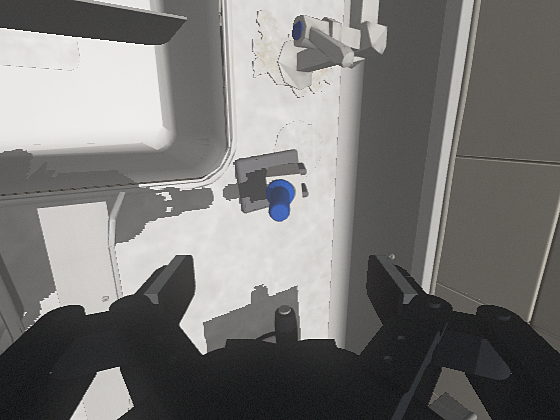

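```bash
cat > fit.py <<'E'
from h import *
from scipy.optimize import minimize
S=8
def rend(f,x):
    sy,ox,oy=x; d=-setRs(sy).apply([0,0,1]); o=np.array([ox,oy,.070])
    e1=np.cross(d,[0,1,0]);e1/=np.linalg.norm(e1);e2=np.cross(d,e1)
    im=np.zeros((420,560),np.uint8)
    for r,z0,z1 in [(.01,0.006,.068),(.016,0,.006)]:
        q=np.array([proj(f,o+d*z+r*(np.cos(a)*e1+np.sin(a)*e2)) for z in (z0,z1) for a in np.linspace(0,2*np.pi,24)])
        cv2.fillConvexPoly(im,cv2.convexHull((q*16).astype(np.int32)),1,shift=4)
    return cv2.GaussianBlur(im.astype(np.float32),(0,0),1.2)
fs=[];V=[]
for n in ["wrist","side"]:
    f=imaging.grab_frame(n); b,g,r=[f["img"][...,i].astype(int) for i in range(3)]
    c=proj(f,MO+np.array([-.02,0,.035]))
    m=((b>1.5*r)&(b>g*1.25)&(b>35)).astype(np.uint8); k,lab,st,ce=cv2.connectedComponentsWithStats(m)
    j=1+np.argmin(np.hypot(*(ce[1:]-c).T)+1e4*(st[1:,4]<30)); m=lab==j; print(n,st[j])
    fs.append(f); V.append(cv2.GaussianBlur(m.astype(np.float32),(0,0),1.2))
def cost(x): return sum(((rend(f,x)-v)**2).sum()/v.sum() for f,v in zip(fs,V))
for s in (-.3,-.15,0,.1,.2,.3):
    r=minimize(lambda p:cost([s,*p]),MO[:2],method="Nelder-Mead",options=dict(initial_simplex=[MO[:2],MO[:2]+[.008,0],MO[:2]+[0,.008]]))
    print(s,r.x,r.fun, cost([s,*r.x]))
    x=[s,*r.x]
f=fs[0]; x=[.2,*MO[:2]]
im=f["img"][120:260,180:380].copy(); 
mm=(V[0]>.5).astype(np.uint8); cs,_=cv2.findContours(mm,0,2); big=f["img"].copy(); cv2.drawContours(big,cs,-1,(0,0,255),1)
cs,_=cv2.findContours((rend(f,x)>.5).astype(np.uint8),0,2); cv2.drawContours(big,cs,-1,(0,255,0),1)
a=cv2.resize(big[140:240,220:340],None,fx=5,fy=5,interpolation=0); cv2.imwrite("pics/f.png",a)
E
python3 fit.py
```

```text
wrist [263 182  28  43 785]
side [259 304  26  22 280]
-0.3 [0.48985087 0.15537529] 0.5221797823905945 0.5221798
-0.15 [0.49021283 0.1565367 ] 0.368715763092041 0.36871576
0 [0.48988014 0.15910968] 0.3103110194206238 0.31031102
0.1 [0.49025879 0.16057861] 0.36114609241485596 0.3611461
0.2 [0.49043145 0.16165281] 0.4531615972518921 0.4531616
0.3 [0.48944135 0.16285766] 0.5570470094680786 0.557047
```

View pics/f.png

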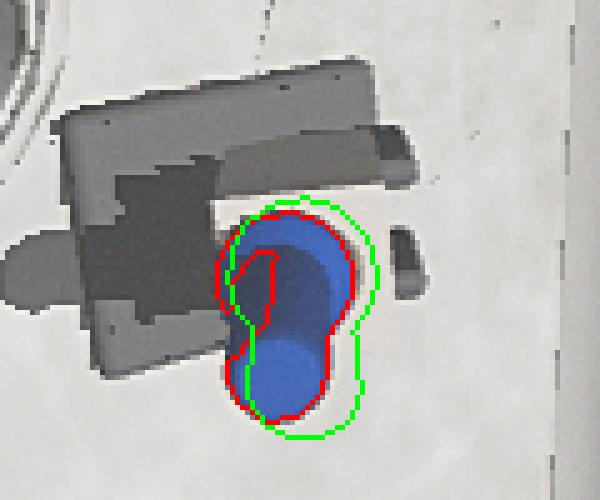

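```bash
sed -i 's/((b>1.5\*r)&(b>g\*1.25)&(b>35))/((b>1.3*r)\&(b>g*1.15)\&(b>25))/; s/m=lab==j;/m=cv2.morphologyEx((lab==j).astype(np.uint8),cv2.MORPH_CLOSE,np.ones((7,7)));/' fit.py
sed -i 's/^for s in .*/for s in (-.1,0,.1,.15,.2,.25):/' fit.py
cat >> fit.py <<'E'
F=210/np.tan(np.radians(f["vfov"]/2)); C=-f["R"].T@f["t"]
def ray(X,Y,z):
    d=f["R"].T@np.array([(220+X/5-f["cx"])/F,(140+Y/5-f["cy"])/F,1]); return C+d*(z-C[2])/d[2]
A,B,D=ray(65,116,.01),ray(368,60,.01),ray(108,376,.01); print(A,B,D,"yaws",np.arctan2(*(B-A)[[1,0]]),np.arctan2((A-D)[1],(A-D)[0])-np.pi/2, np.linalg.norm(B-A),np.linalg.norm(A-D))
E
python3 fit.py
```

```text
wrist [263 182  29  42 905]
side [258 304  28  22 304]
-0.1 [0.48994616 0.15754803] 0.172941654920578 0.17294165
0 [0.48995918 0.15889518] 0.16003133356571198 0.16003133
0.1 [0.48907491 0.1603096 ] 0.20598039031028748 0.20598039
0.15 [0.49028242 0.16138587] 0.24812817573547363 0.24812818
0.2 [0.48936145 0.16091949] 0.2841031849384308 0.28410318
0.25 [0.48881451 0.1612622 ] 0.32540053129196167 0.32540053
[0.46223755 0.19104626 0.01      ] [0.54838352 0.2009776  0.01      ] [0.470671   0.12449141 0.01      ] yaws 0.11477829452338204 0.1260425485625838 0.08671655344567078 0.06708703998075954
```

```bash
sed -i 's/^MO=.*/MO=np.array([.490,.1602,.070]); SY=0.10/' h.py; python3 - <<'E'
from h import *
for d in (.10,.029): rel(MO-Rs.apply([0,0,d]),Rs,name=str(d))
E
```

```text
0.1 turn [-0.1, 2.8, -5.1] shift [-0.74, -0.34, 6.94]
0.029 turn [-0.1, 2.8, -5.1] shift [-0.39, -0.34, 14.04]
```

send_rows --motion '[[[0,1.5,-2.5],[-0.7,-0.3,3],1],[[0,2.8,-5],[-0.75,-0.35,6.5],1],[[0,2.8,-5],[-0.65,-0.35,9],1],[[0,2.8,-5],[-0.5,-0.35,11.5],1],[[0,2.8,-5],[-0.4,-0.35,13.5],1],[[0,2.8,-5],[-0.4,-0.35,14],1],[[0,2.8,-5],[-0.4,-0.35,14],1]]'

```text
t: 21.08
position: [0.4809, 0.1609, 0.113]
eef_rot: [0.651, 0.718, 0.181, 0.164]
contact_force: [-0.7, -0.6, 0.3]
finger_gap: 0.0855
grasp_force: 0.0
```

```bash
python3 - <<'E'
from h import *
o=readout.get_obs(); print({k:np.round(o[k],3).tolist() for k in ["t","joint_positions","position","contact_force"]})
f=imaging.grab_frame("wrist"); cv2.imwrite("pics/g.png",f["img"])
rel(MO-Rs.apply([0,0,.029]),Rs)
E
```

```text
{'t': 21.075, 'joint_positions': [0.377, 0.362, 2.268, -1.311, 0.136, 1.556], 'position': [0.481, 0.161, 0.113], 'contact_force': [-0.675, -0.64, 0.254]}
 turn [-1.7, 0.1, -0.1] shift [-0.17, -1.32, 1.35]
```

View pics/g.png

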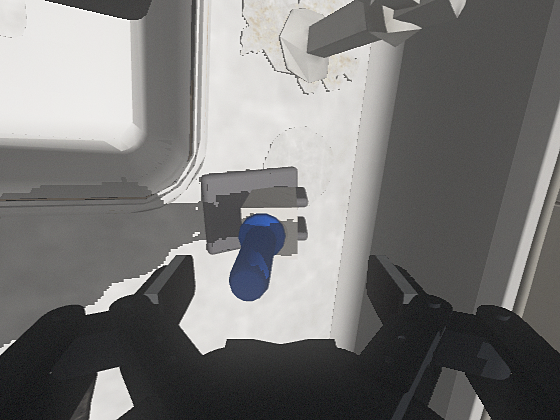

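```bash
cat >> h.py <<'E'
def Rt(deg,sy=SY):
    a=np.radians(deg); return frame([np.sin(a)*np.cos(sy),np.sin(a)*np.sin(sy),-np.cos(a)],[-np.sin(sy),np.cos(sy),0])
AX=-Rs.apply([0,0,1]); G=MO+AX*.053
E
python3 - <<'E'
from h import *
rel(MO-Rs.apply([0,0,.12]),Rs,name="back")
r=Rt(10); print(G)
rel(G+r.apply([0,0,.019-.08]),r,name="pre")
rel(G+r.apply([0,0,.019]),r,name="grasp")
E
```

```text
back turn [-1.7, 0.1, -0.1] shift [-0.18, -1.6, -7.75]
[0.46363181 0.15755436 0.11589901]
pre turn [14.3, 14.4, -89.3] shift [-0.18, 0.51, -6.85]
grasp turn [14.3, 14.4, -89.3] shift [-0.17, -1.99, 0.75]
```

send_rows --motion '[[[0,0,0],[0,-0.8,-4],1],[[0,0,0],[0,-0.5,-8],1],[[2,2,-10],[0,0,-9],1],[[4,4,-20],[0,0,-9],1],[[5,5,-30],[0,0,-9],1],[[7,7,-40],[0,0,-9],1],[[8,8,-50],[0,0,-9],1],[[10,10,-60],[0,0,-9],1],[[11,11,-70],[0,0,-9],1],[[13,13,-80],[0,0,-9],1]]'

```text
t: 22.38
position: [0.4378, 0.1567, 0.1928]
eef_rot: [0.136, 0.983, 0.052, 0.113]
contact_force: [-0.2, -0.1, 0.4]
finger_gap: 0.0854
grasp_force: 0.0
```

```bash
python3 - <<'E'
from h import *
o=readout.get_obs(); print({k:np.round(o[k],3).tolist() for k in ["t","joint_positions","position","contact_force"]})
r=Rt(10)
rel(G+r.apply([0,0,.019-.08]),r,name="pre")
E
```

```text
{'t': 22.375, 'joint_positions': [0.323, 0.152, 2.159, -0.014, 0.582, -0.962], 'position': [0.438, 0.157, 0.193], 'contact_force': [-0.184, -0.137, 0.443]}
pre turn [3.4, 3.4, -21.7] shift [-1.09, 0.15, 1.99]
```

send_rows --motion '[[[1.5,1.5,-10],[-0.5,0,0.5],1],[[3,3,-20],[-1,0.15,1.5],1],[[3.4,3.4,-21.7],[-1.1,0.15,2],1],[[3.4,3.4,-21.7],[-1.1,0.15,2],1]]'

```text
t: 22.88
position: [0.4534, 0.1566, 0.1753]
eef_rot: [-0.045, 0.995, 0.005, 0.087]
contact_force: [-0.9, 0.0, 0.1]
finger_gap: 0.0855
grasp_force: 0.0
```

```bash
python3 - <<'E'
from h import *
o=readout.get_obs(); print({k:np.round(o[k],3).tolist() for k in ["t","joint_positions","position","contact_force"]})
f=imaging.grab_frame("wrist"); cv2.imwrite("pics/h.png",f["img"])
print([(np.round(x["position"],4).tolist(),round(x["confidence"],2)) for x in imaging.mark_of(f,"swab")[:2]])
r=Rt(10)
rel(G+r.apply([0,0,.019]),r,name="grasp")
print(proj(f,MO),proj(f,MO+.068*AX))
E
```

```text
{'t': 22.875, 'joint_positions': [0.332, 0.231, 2.096, -0.065, 0.646, -1.281], 'position': [0.453, 0.157, 0.175], 'contact_force': [-0.858, 0.037, 0.072]}
[([0.4896, 0.1586, 0.0695], 0.59)]
grasp turn [0.1, 0.0, -0.5] shift [0.03, -0.01, 7.95]
[280.29180403 226.52768146] [280.11155193 224.6346335 ]
```

View pics/h.png

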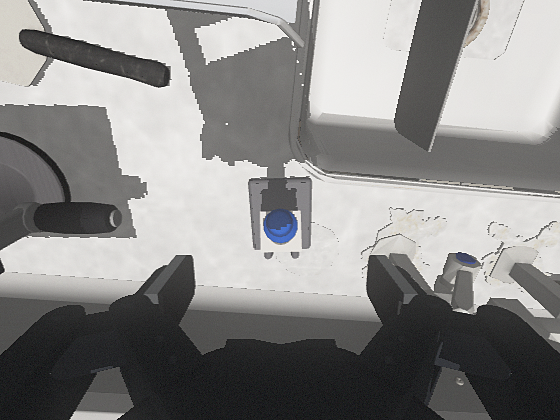

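send_rows --motion '[[[0,0,0],[0,0,3],1],[[0,0,0],[0,0,6],1],[[0,0,0],[0,0,7.9],1],[[0,0,0],[0,0,7.9],0.6],[[0,0,0],[0,0,7.9],0],[[0,0,0],[0,0,7.9],0],[[0,0,0],[0,0,7.9],0],[[0,0,0],[0,0,7.9],0],[[0,0,0],[0,0,7.9],0]]'

```text
t: 24.1
position: [0.4682, 0.1582, 0.0987]
eef_rot: [-0.046, 0.995, 0.005, 0.088]
contact_force: [-2.2, -1.8, 7.2]
finger_gap: 0.0179
grasp_force: 58.3
```

```bash
python3 - <<'E'
from h import *
o=readout.get_obs(); print({k:np.round(o[k],4).tolist() for k in ["t","joint_positions","position","eef_rot","contact_force","finger_gap","grasp_force"]})
R0=R.from_quat(o["eef_rot"]); p=np.array(o["position"])
print("swab origin in tool",R0.inv().apply(MO-p),"axis",R0.inv().apply(AX),"tip",R0.inv().apply(MO-.06*AX-p))
np.savez("grip.npz",org=R0.inv().apply(MO-p),ax=R0.inv().apply(AX),p=p,q=o["eef_rot"])
rel(p+AX*.085,R0,name="draw")
E
```

```text
{'t': 24.1, 'joint_positions': [0.325, 0.3971, 2.1108, -0.0858, 0.4624, -1.2656], 'position': [0.4682, 0.1582, 0.0987], 'eef_rot': [-0.0465, 0.995, 0.0052, 0.0882], 'contact_force': [-2.1732, -1.8371, 7.1515], 'finger_gap': 0.0179, 'grasp_force': 58.3193}
swab origin in tool [-1.65326562e-02 -6.39702890e-05  3.21383473e-02] axis [ 0.33981846 -0.00131198 -0.94049013] tip [-3.69217638e-02  1.47486812e-05  8.85677554e-02]
draw turn [0.0, 0.0, 0.0] shift [2.89, -0.01, -7.99]
```

send_rows --motion '[[[0,0,0],[0.5,0,-1.4],0],[[0,0,0],[1,0,-2.8],0],[[0,0,0],[1.5,0,-4.2],0],[[0,0,0],[2,0,-5.6],0],[[0,0,0],[2.55,0,-7],0],[[0,0,0],[2.9,0,-8],0],[[0,0,0],[2.9,0,-8],0]]'

```text
t: 24.98
position: [0.4255, 0.1541, 0.1722]
eef_rot: [-0.047, 0.995, 0.005, 0.088]
contact_force: [-0.2, -0.0, -0.4]
finger_gap: 0.0183
grasp_force: 58.8
```

```bash
cat > next.py <<'E'
import sys
from h import *
o=readout.get_obs(); print({k:np.round(o[k],4).tolist() for k in ["t","joint_positions","position","contact_force","finger_gap"]})
R0=R.from_quat(o["eef_rot"]); p=np.array(o["position"]); g=np.load("grip.npz"); tip=g["org"]-.06*g["ax"]
print("tip now",p+R0.apply(tip),"mincer mm",Rm.inv().apply(p+R0.apply(tip)-M0)*1000,"axis",R0.apply(g["ax"]))
def goal(m,h,deg=0,sy=SY):   # TCP so the tip is h mm above mincer point m
    r=Rt(deg,sy); return mw(m[0],m[1],m[2]+h)-r.apply(tip), r
TR,TH,NU=(-90,45,238),(-30,-35,238),(74,0,181)
E
python3 - <<'E'
exec(open("next.py").read())
rel(*goal(TR,60),name="tray60"); rel(*goal(TR,20),name="tray20")
for n in ["side","wrist"]:
    f=imaging.grab_frame(n)
    for t in ["swab","swab_tip","test_tray","test_throat","test_nut"]: print(n,t,[(np.round(x["position"],4).tolist(),round(x["confidence"],2)) for x in imaging.mark_of(f,t)[:1]])
E
```

```text
{'t': 24.975, 'joint_positions': [0.3492, 0.198, 2.1524, -0.0726, 0.6208, -1.2597], 'position': [0.4255, 0.1541, 0.1722], 'contact_force': [-0.1812, -0.0416, -0.421], 'finger_gap': 0.0183}
tip now [0.47716163 0.15914963 0.09150176] mincer mm [-296.45349232   -5.47214609   91.50175921] axis [-0.49737815 -0.05014189  0.86608358]
tray60 turn [0.1, 10.1, -0.4] shift [-9.73, -20.71, -20.09]
tray20 turn [0.1, 10.1, -0.4] shift [-9.03, -20.72, -16.15]
side swab [([0.4466, 0.1576, 0.1452], 0.57)]
side swab_tip [([0.4805, 0.1601, 0.0861], 0.6)]
side test_tray [([0.5432, -0.0466, 0.2421], 0.58)]
side test_throat [([0.4661, -0.109, 0.2376], 0.77)]
side test_nut []
wrist swab [([0.4456, 0.157, 0.142], 0.69)]
wrist swab_tip []
wrist test_tray [([0.4997, 0.1563, -0.0003], 0.44)]
wrist test_throat []
wrist test_nut []
```

send_rows --motion '[[[0,0,0],[0,0,-5],0],[[0,0,0],[-1,0,-10.5],0],[[0,0,0],[-2.5,-1.5,-15.5],0],[[0,3,0],[-4,-5,-19],0],[[0,6,0],[-6,-10,-20],0],[[0,9,0],[-8,-15,-20],0],[[0,10,0],[-9.5,-19.5,-20],0],[[0,10.1,-0.4],[-9.7,-20.7,-20.1],0],[[0,10.1,-0.4],[-9.7,-20.7,-20.1],0]]'

```text
t: 26.7
position: [0.5047, -0.0471, 0.3855]
eef_rot: [-0.05, 0.999, 0.001, -0.001]
contact_force: [0.4, -0.3, -0.4]
finger_gap: 0.0179
grasp_force: 58.9
```

```bash
python3 - <<'E'
exec(open("next.py").read())
rel(*goal(TR,60),name="tray60"); rel(*goal(TR,10),name="tray10");rel(*goal(TR,0),name="tray0")
for n in ["side","wrist","top"]:
    f=imaging.grab_frame(n); 
    if n=="top": print(proj(f,p+R0.apply(tip)),proj(f,mw(*TR)))
    for t in ["swab_tip","test_tray"]: print(n,t,[(np.round(x["position"],4).tolist(),round(x["confidence"],2)) for x in imaging.mark_of(f,t)[:1]])
    if n=="side": a=cv2.resize(f["img"][90:250,200:360],None,fx=3,fy=3); print(proj(f,p+R0.apply(tip)),proj(f,mw(*TR)))
    if n=="wrist": b=f["img"]
cv2.imwrite("pics/i.png",a)
E
```

```text
{'t': 26.7, 'joint_positions': [-0.1175, 0.0945, 1.7075, 0.0015, 1.3416, -1.7878], 'position': [0.5047, -0.0471, 0.3855], 'contact_force': [0.3933, -0.3393, -0.4011], 'finger_gap': 0.0179}
tip now [ 0.54133083 -0.04331912  0.29684349] mincer mm [-90.00172789  44.41722723 296.84349434] axis [-0.33640513 -0.03654898  0.94100784]
tray60 turn [0.1, -0.1, -0.0] shift [-0.04, 0.01, -0.11]
tray10 turn [0.1, -0.1, -0.0] shift [-0.05, 0.0, 4.89]
tray0 turn [0.1, -0.1, -0.0] shift [-0.05, 0.0, 5.89]
side swab_tip [([0.5452, -0.0454, 0.2929], 0.4)]
side test_tray [([0.541, -0.0453, 0.2362], 0.75)]
[248.34480635 167.73769073] [249.46768271 187.00853145]
wrist swab_tip []
wrist test_tray []
[252.90983575 165.70819275] [253.5506592  177.37473762]
top swab_tip []
top test_tray [([0.5436, -0.0451, 0.2419], 0.57)]
```

View pics/i.png

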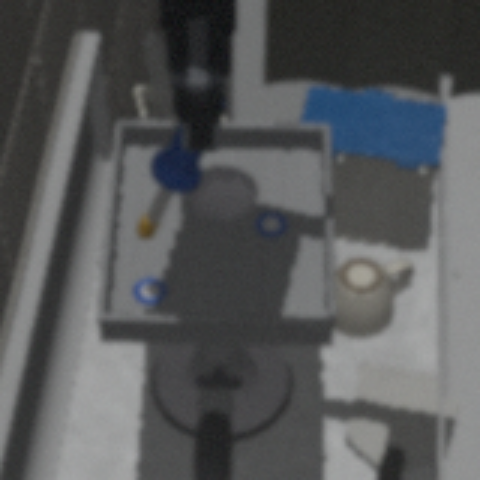

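send_rows --motion '[[[0,0,0],[0,-0.1,2.5],0],[[0,0,0],[0,-0.1,4.5],0],[[0,0,0],[0,-0.1,5.3],0],[[0,0,0],[0,-0.1,5.7],0],[[0,0,0],[0,-0.1,5.9],0],[[0,0,0],[0,-0.1,5.9],0]]'

```text
t: 27.9
position: [0.5054, -0.0478, 0.3274]
eef_rot: [-0.05, 0.999, 0.001, 0.0]
contact_force: [0.3, 0.4, 0.9]
finger_gap: 0.0176
grasp_force: 59.0
```

send_rows --motion '[[[0,0,0],[0,0,0.1],0],[[0,0,0],[0,0,0.2],0],[[0,0,0],[0,0,0.2],0]]'

```text
t: 28.28
position: [0.5054, -0.0478, 0.3251]
eef_rot: [-0.05, 0.999, 0.001, 0.0]
contact_force: [0.2, 1.2, 1.4]
finger_gap: 0.0179
grasp_force: 59.0
```

```bash
python3 - <<'E'
exec(open("next.py").read())
f=imaging.grab_frame("side"); a=f["img"][90:250,200:360]; cv2.imwrite("pics/j.png",cv2.resize(a,None,fx=3,fy=3))
hsv=cv2.cvtColor(f["img"],cv2.COLOR_BGR2HSV); m=cv2.inRange(hsv,(12,110,60),(30,255,255)); v,u=np.where(m[150:200,230:270]); print("yellow",u.mean()+230,v.mean()+150,len(u))
print(proj(f,p+R0.apply(tip)),proj(f,p+R0.apply(tip+.005*g["ax"])),proj(f,mw(*TR)))
E
```

```text
{'t': 28.275, 'joint_positions': [-0.1185, 0.1446, 1.7866, 0.0014, 1.2106, -1.7904], 'position': [0.5054, -0.0478, 0.3251], 'contact_force': [0.1663, 1.1957, 1.3869], 'finger_gap': 0.0179}
tip now [ 0.54212003 -0.04398441  0.23654779] mincer mm [-89.28300521  45.15809753 236.54778953] axis [-0.33792645 -0.03663833  0.94045912]
yellow 249.9090909090909 183.63636363636363 11
[249.44485951 187.17302805] [250.19395819 185.70651785] [249.46768271 187.00853145]
```

send_rows --motion '[[[0,0,0],[0,0,0.05],0],[[0,0,0],[0,0,0.05],0]]'

```text
t: 28.58
position: [0.5053, -0.0478, 0.3245]
eef_rot: [-0.05, 0.999, 0.001, -0.0]
contact_force: [1.4, 0.2, 2.3]
finger_gap: 0.0182
grasp_force: 59.1
```

send_rows --motion '[[[0,0,0],[0,0,-2],0],[[0,0,0],[0,0,-5],0],[[0,0,0],[0,0,-5],0]]'

```text
t: 28.95
position: [0.5059, -0.0481, 0.376]
eef_rot: [-0.05, 0.999, 0.0, 0.001]
contact_force: [0.2, 0.6, -0.6]
finger_gap: 0.018
grasp_force: 58.9
```

```bash
python3 - <<'E'
exec(open("next.py").read())
rel(*goal(TH,50),name="th50"); rel(*goal(TH,0),name="th0")
E
```

```text
{'t': 28.95, 'joint_positions': [-0.1188, 0.1014, 1.7207, 0.0009, 1.3175, -1.7903], 'position': [0.5059, -0.0481, 0.376], 'contact_force': [0.1577, 0.6165, -0.6413], 'finger_gap': 0.018}
tip now [ 0.54277724 -0.04433771  0.28747186] mincer mm [-88.88472819  45.78906171 287.47185677] axis [-0.3398866 -0.0359987  0.9397772]
th50 turn [0.0, 0.1, 0.0] shift [8.24, -5.63, -0.08]
th0 turn [0.0, 0.1, 0.0] shift [8.25, -5.63, 4.92]
```

send_rows --motion '[[[0,0,0],[3,-2,0],0],[[0,0,0],[6.5,-4.5,0],0],[[0,0,0],[8.25,-5.6,0],0],[[0,0,0],[8.25,-5.6,0.5],0],[[0,0,0],[8.25,-5.6,3],0],[[0,0,0],[8.25,-5.6,4.4],0],[[0,0,0],[8.25,-5.6,4.8],0],[[0,0,0],[8.25,-5.6,5],0],[[0,0,0],[8.25,-5.6,5.1],0],[[0,0,0],[8.25,-5.6,5.1],0]]'

```text
t: 30.2
position: [0.429, -0.1118, 0.3239]
eef_rot: [-0.05, 0.999, 0.001, 0.0]
contact_force: [0.1, 1.6, 2.3]
finger_gap: 0.0178
grasp_force: 59.2
```

```bash
python3 - <<'E'
exec(open("next.py").read())
f=imaging.grab_frame("side"); 
hsv=cv2.cvtColor(f["img"],cv2.COLOR_BGR2HSV); m=cv2.inRange(hsv,(12,110,60),(30,255,255)); c=proj(f,p+R0.apply(tip)).astype(int); v,u=np.where(m[c[1]-15:c[1]+15,c[0]-15:c[0]+15]); print("yellow",u.mean()+c[0]-15,v.mean()+c[1]-15,len(u))
print(proj(f,p+R0.apply(tip)),proj(f,p+R0.apply(tip+.005*g["ax"])),proj(f,mw(*TH)))
rel(*goal(NU,50,-5),name="nu50")
E
```

```text
{'t': 30.2, 'joint_positions': [-0.2825, 0.0368, 1.9103, 0.0013, 1.1947, -1.9544], 'position': [0.429, -0.1118, 0.3239], 'contact_force': [0.1423, 1.6304, 2.3418], 'finger_gap': 0.0178}
tip now [ 0.46577328 -0.10793047  0.23532302] mincer mm [-30.81839715 -35.4633286  235.32302393] axis [-0.33817274 -0.03658261  0.94037275]
yellow 291.3333333333333 162.75 12
[290.21799426 166.26263869] [291.1039174  164.76741298] [290.03316717 165.10839182]
nu50 turn [0.1, 5.0, 0.0] shift [-4.02, -10.57, 0.13]
```

send_rows --motion '[[[0,0,0],[0,0,-2.5],0],[[0,0,0],[0,0,-7],0],[[0,1,0],[-1,-2,-7.5],0],[[0,3,0],[-2,-5,-7.5],0],[[0,5,0],[-3.5,-9,-7.5],0],[[0,5,0],[-4,-10.6,-7.5],0],[[0,5,0],[-4,-10.6,-7.5],0]]'

```text
t: 31.12
position: [0.4789, -0.2138, 0.3975]
eef_rot: [-0.05, 0.998, -0.001, -0.044]
contact_force: [0.1, -0.1, -0.7]
finger_gap: 0.018
grasp_force: 58.9
```

```bash
python3 - <<'E'
exec(open("next.py").read())
rel(*goal(NU,50,-5),name="nu50");rel(*goal(NU,0,-5),name="nu0")
f=imaging.grab_frame("top"); print(proj(f,p+R0.apply(tip)),proj(f,mw(*NU)))
print([(np.round(x["position"],4).tolist(),round(x["confidence"],2)) for x in imaging.mark_of(f,"test_nut")[:1]])
r=R0; d=p-R0.apply([0,0,0]); print("fingertip z at nut0", goal(NU,0,-5)[0])
E
```

```text
{'t': 31.125, 'joint_positions': [-0.4184, 0.1566, 1.612, -0.0426, 1.4515, -2.0817], 'position': [0.4789, -0.2138, 0.3975], 'contact_force': [0.085, -0.0799, -0.7216], 'finger_gap': 0.018}
tip now [ 0.50764551 -0.21078261  0.30604081] mincer mm [ 74.70405561  -0.86769907 306.04080522] axis [-0.25326917 -0.02847202  0.96697677]
nu50 turn [0.1, -0.1, -0.0] shift [-0.74, 0.07, 7.47]
nu0 turn [0.1, -0.1, -0.0] shift [-1.18, 0.06, 12.45]
[318.52948426 152.12980848] [314.54255986 177.00508583]
[]
fingertip z at nut0 [ 0.47954656 -0.21293578  0.27244867]
```

send_rows --motion '[[[0,0,0],[-0.4,0.1,4],0],[[0,0,0],[-0.75,0.1,8],0],[[0,0,0],[-1.05,0.1,11],0],[[0,0,0],[-1.15,0.1,12],0],[[0,0,0],[-1.2,0.1,12.3],0],[[0,0,0],[-1.2,0.1,12.5],0],[[0,0,0],[-1.2,0.1,12.6],0],[[0,0,0],[-1.2,0.1,12.6],0]]'

```text
t: 32.22
position: [0.4803, -0.2123, 0.2724]
eef_rot: [-0.05, 0.998, -0.002, -0.043]
contact_force: [-0.2, 0.1, 1.4]
finger_gap: 0.0181
grasp_force: 59.0
```

```bash
python3 - <<'E'
exec(open("next.py").read())
f=imaging.grab_frame("top"); c=proj(f,p+R0.apply(tip)); 
print(c,proj(f,p+R0.apply(tip+.005*g["ax"])),proj(f,mw(*NU)))
c=c.astype(int); hsv=cv2.cvtColor(f["img"],cv2.COLOR_BGR2HSV); m=cv2.inRange(hsv,(12,110,60),(30,255,255)); v,u=np.where(m[c[1]-15:c[1]+15,c[0]-15:c[0]+15]); print("yellow",u.mean()+c[0]-15,v.mean()+c[1]-15,len(u))
E
```

```text
{'t': 32.225, 'joint_positions': [-0.4147, 0.2643, 1.764, -0.0453, 1.1894, -2.0676], 'position': [0.4803, -0.2123, 0.2724], 'contact_force': [-0.1571, 0.0798, 1.4445], 'finger_gap': 0.0181}
tip now [ 0.50931965 -0.20929079  0.18092721] mincer mm [ 73.33265101   0.90643457 180.92721186] axis [-0.25572859 -0.02776252  0.9663499 ]
[314.17023532 176.86231577] [314.54053866 176.31758139] [314.54255986 177.00508583]
yellow nan nan 0<stdin>:4: RuntimeWarning: Mean of empty slice.
  ret = ret.dtype.type(ret / rcount)
```

send_rows --motion '[[[0,0,0],[0,0,0.05],0],[[0,0,0],[0,0,0.05],0]]'

```text
t: 32.52
position: [0.48, -0.2123, 0.2713]
eef_rot: [-0.05, 0.998, -0.002, -0.044]
contact_force: [-0.1, -0.5, 2.6]
finger_gap: 0.0183
grasp_force: 59.2
```

send_rows --motion '[[[0,0,0],[0.2,0,-2.5],0],[[0,0,0],[0.5,0,-6.5],0],[[0,0,0],[0.8,0,-11],0],[[0,0,0],[1,0,-13.5],0],[[0,0,0],[1,0,-13.5],0]]'

```text
t: 33.15
position: [0.4823, -0.2125, 0.4081]
eef_rot: [-0.05, 0.998, -0.002, -0.043]
contact_force: [-0.8, 0.1, -0.8]
finger_gap: 0.0183
grasp_force: 58.9
```

```bash
python3 - <<'E'
exec(open("next.py").read())
Rg=R.from_quat(g["q"])
rel([.44,-.05,.40],Rt(0),name="m1"); rel([.41,.10,.33],Rg,name="m2"); rel(g["p"]+AX*.085,Rg,name="pre")
E
```

```text
{'t': 33.15, 'joint_positions': [-0.4134, 0.1522, 1.5942, -0.0424, 1.4693, -2.0788], 'position': [0.4823, -0.2125, 0.4081], 'contact_force': [-0.7611, 0.1094, -0.8018], 'finger_gap': 0.0183}
tip now [ 0.511442   -0.20955018  0.31666757] mincer mm [ 73.73946064   3.00551822 316.66756759] axis [-0.25716937 -0.02681498  0.96599424]
m1 turn [-0.0, -4.9, 0.0] shift [2.5, 16.59, 1.01]
m2 turn [-0.1, -15.0, 0.4] shift [3.38, 31.82, 8.11]
pre turn [-0.1, -15.0, 0.4] shift [-0.07, 37.03, 23.63]
```

send_rows --motion '[[[0,-1,0],[1,5,0.2],0],[[0,-3,0],[2,11,0.6],0],[[0,-5,0],[2.5,16.6,1],0],[[0,-9,0],[3,22,3],0],[[0,-13,0],[3.3,27,5.5],0],[[0,-15,0.4],[3.4,31.8,8.1],0],[[0,-15,0.4],[2.5,33.5,13],0],[[0,-15,0.4],[1.3,35.5,18],0],[[0,-15,0.4],[0,37,22.5],0],[[0,-15,0.4],[0,37,22.5],0]]'

```text
t: 34.4
position: [0.4214, 0.1537, 0.1785]
eef_rot: [-0.047, 0.996, 0.003, 0.082]
contact_force: [-0.7, -0.6, 0.8]
finger_gap: 0.0176
grasp_force: 59.0
```

```bash
python3 - <<'E'
exec(open("next.py").read())
Rg=R.from_quat(g["q"])
for n in ["side","wrist"]:
    f=imaging.grab_frame(n)
    for t in ["swab","swab_tip","tube_mouth"]: print(n,t,[(np.round(x["position"],4).tolist(),round(x["confidence"],2)) for x in imaging.mark_of(f,t)[:1]])
    print("pred swab",p+R0.apply(g["org"]))
    if n=="side": 
        im=f["img"].copy(); cv2.imwrite("pics/k.png",cv2.resize(im[250:370,210:330],None,fx=5,fy=5,interpolation=2)); print(proj(f,p+R0.apply(tip)),proj(f,p+R0.apply(g["org"])),proj(f,MO))
rel(g["p"]+AX*.085,Rg,name="pre");rel(g["p"]+AX*.05,Rg,name="in10"); rel(g["p"],Rg,name="full")
E
```

```text
{'t': 34.4, 'joint_positions': [0.3515, 0.1847, 2.1468, -0.0696, 0.6532, -1.2625], 'position': [0.4214, 0.1537, 0.1785], 'contact_force': [-0.6996, -0.6269, 0.8323], 'finger_gap': 0.0176}
tip now [0.47206594 0.15845386 0.09715518] mincer mm [-296.11487485  -10.60396262   97.15518374] axis [-0.48623354 -0.04683589  0.87257283]
side swab [([0.444, 0.1547, 0.1501], 0.69)]
side swab_tip [([0.472, 0.1594, 0.0923], 0.42)]
side tube_mouth [([0.4962, 0.161, 0.0702], 0.88)]
pred swab [0.44289193 0.15564371 0.14950955]
[274.21822007 314.06234797] [289.7682699  303.19952786] [265.31908202 319.31307841]
wrist swab [([0.4435, 0.1557, 0.1513], 0.75)]
wrist swab_tip []
wrist tube_mouth [([0.4981, 0.1579, 0.0684], 0.95)]
pred swab [0.44289193 0.15564371 0.14950955]
pre turn [0.0, -0.0, -0.0] shift [0.18, -0.03, 1.18]
in10 turn [0.0, -0.0, -0.0] shift [-1.01, -0.03, 4.47]
full turn [0.0, -0.0, -0.0] shift [-2.71, -0.02, 9.17]
```

View pics/k.png

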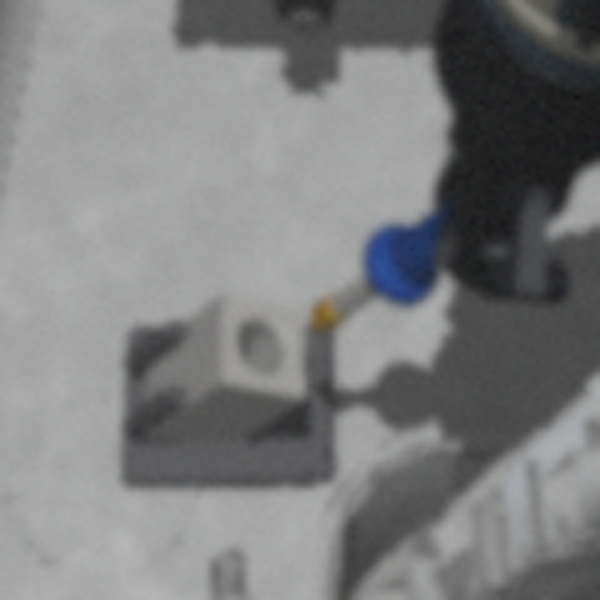

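```bash
python3 - <<'E'
exec(open("next.py").read())
Rg=R.from_quat(g["q"]); U=np.array([.866*np.cos(SY),.866*np.sin(SY),.5])*.0037
for s in (.075,.055,.03,.01,0,-.001): rel(g["p"]+U+AX*s,Rg,name=str(s))
E
```

```text
{'t': 34.8, 'joint_positions': [0.3495, 0.1752, 2.1424, -0.0696, 0.6537, -1.2625], 'position': [0.4256, 0.1542, 0.1843], 'contact_force': [-0.4454, -0.0016, -0.1139], 'finger_gap': 0.0183}
tip now [0.47720757 0.15922223 0.10356498] mincer mm [-296.52271123   -5.42125464  103.56498113] axis [-0.49716863 -0.04974081  0.866227  ]
0.075 turn [0.0, -0.0, -0.0] shift [-0.51, -0.03, 1.99]
0.055 turn [0.0, -0.0, -0.0] shift [-1.19, -0.03, 3.88]
0.03 turn [0.0, -0.0, -0.0] shift [-2.04, -0.02, 6.23]
0.01 turn [0.0, -0.0, -0.0] shift [-2.72, -0.02, 8.11]
0 turn [0.0, -0.0, -0.0] shift [-3.06, -0.02, 9.05]
-0.001 turn [0.0, -0.0, -0.0] shift [-3.09, -0.02, 9.14]
```

send_rows --motion '[[[0,0,0],[-0.5,0,2],0],[[0,0,0],[-0.5,0,2],0],[[0,0,0],[-0.85,0,3],0],[[0,0,0],[-1.2,0,3.9],0],[[0,0,0],[-1.2,0,3.9],0]]'

```text
t: 35.42
position: [0.4434, 0.1561, 0.1459]
eef_rot: [-0.046, 0.995, 0.005, 0.086]
contact_force: [0.0, -0.0, 0.1]
finger_gap: 0.018
grasp_force: 59.0
```

```bash
python3 - <<'E'
exec(open("next.py").read())
Rg=R.from_quat(g["q"]); U=np.array([.866*np.cos(SY),.866*np.sin(SY),.5])*.0037
f=imaging.grab_frame("side"); cv2.imwrite("pics/l.png",cv2.resize(f["img"][280:360,225:305],None,fx=6,fy=6,interpolation=2))
for s in (.055,.03,.01,0,-.001): rel(g["p"]+U+AX*s,Rg,name=str(s))
E
```

```text
{'t': 35.425, 'joint_positions': [0.339, 0.2743, 2.1334, -0.0753, 0.5672, -1.265], 'position': [0.4434, 0.1561, 0.1459], 'contact_force': [0.0298, -0.0258, 0.0857], 'finger_gap': 0.018}
tip now [0.49474228 0.16100857 0.06503078] mincer mm [-297.08154073   12.19534574   65.03078079] axis [-0.49399797 -0.04887591  0.86808822]
0.055 turn [-0.0, -0.2, 0.0] shift [-0.11, -0.04, -0.19]
0.03 turn [-0.0, -0.2, 0.0] shift [-0.96, -0.04, 2.16]
0.01 turn [-0.0, -0.2, 0.0] shift [-1.65, -0.03, 4.03]
0 turn [-0.0, -0.2, 0.0] shift [-2.0, -0.03, 4.97]
-0.001 turn [-0.0, -0.2, 0.0] shift [-2.03, -0.03, 5.07]
```

View pics/l.png

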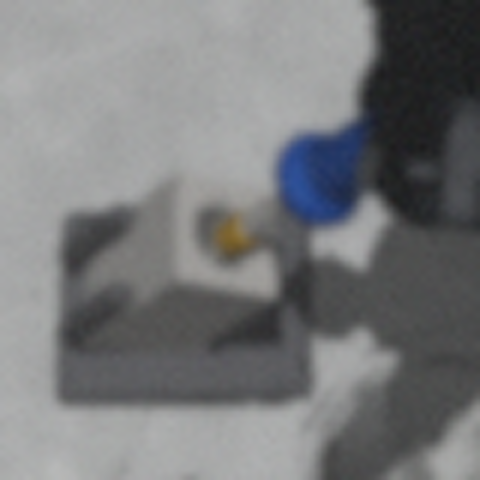

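send_rows --motion '[[[0,0,0],[-0.4,-0.05,0.8],0],[[0,0,0],[-0.8,-0.05,1.7],0],[[0,0,0],[-1.2,-0.05,2.7],0],[[0,0,0],[-1.55,-0.05,3.7],0],[[0,0,0],[-1.65,-0.05,4.05],0],[[0,0,0],[-1.65,-0.05,4.05],0]]'

```text
t: 36.22
position: [0.4664, 0.1578, 0.109]
eef_rot: [-0.047, 0.995, 0.005, 0.086]
contact_force: [-0.0, 0.1, -0.7]
finger_gap: 0.0181
grasp_force: 59.0
```

send_rows --motion '[[[0,0,0],[-0.15,0,0.45],0],[[0,0,0],[-0.3,0,0.85],0],[[0,0,0],[-0.35,0,0.95],0],[[0,0,0],[-0.35,0,0.95],0]]'

```text
t: 36.72
position: [0.4716, 0.1584, 0.1008]
eef_rot: [-0.046, 0.995, 0.005, 0.087]
contact_force: [-0.9, 0.5, -0.2]
finger_gap: 0.0179
grasp_force: 59.1
```

```bash
python3 - <<'E'
exec(open("next.py").read())
Rg=R.from_quat(g["q"]); rel(g["p"],Rg,name="orig grasp")
E
```

```text
{'t': 36.725, 'joint_positions': [0.3228, 0.3971, 2.101, -0.0824, 0.4753, -1.2712], 'position': [0.4716, 0.1584, 0.1008], 'contact_force': [-0.8943, 0.4795, -0.2367], 'finger_gap': 0.0179}
tip now [0.52302789 0.16333443 0.01992301] mincer mm [-297.42863056   40.57430413   19.9230136 ] axis [-0.49477593 -0.0491904   0.86762727]
orig grasp turn [-0.0, -0.2, 0.0] shift [0.37, 0.01, 0.14]
```

send_rows --motion '[[[0,0,0],[-0.03,0,0.1],0],[[0,0,0],[-0.07,0,0.2],0],[[0,0,0],[-0.07,0,0.2],0]]'

```text
t: 37.1
position: [0.4718, 0.1583, 0.1005]
eef_rot: [-0.047, 0.995, 0.005, 0.086]
contact_force: [-14.2, -3.2, 31.3]
finger_gap: 0.0181
grasp_force: 62.8
```

send_rows --motion '[[[0,0,0],[-0.03,0,0.1],0],[[0,0,0],[-0.05,0,0.15],0],[[0,0,0],[-0.05,0,0.15],0]]'

```text
t: 37.48
position: [0.4718, 0.1582, 0.1003]
eef_rot: [-0.046, 0.995, 0.005, 0.086]
contact_force: [-23.4, -4.4, 54.5]
finger_gap: 0.0181
grasp_force: 65.7
```

```bash
python3 - <<'E'
exec(open("next.py").read())
f=imaging.grab_frame("side"); cv2.imwrite("pics/m.png",cv2.resize(f["img"][280:360,225:305],None,fx=6,fy=6,interpolation=2))
E
```

```text
{'t': 37.475, 'joint_positions': [0.3225, 0.3985, 2.1001, -0.0825, 0.4759, -1.2714], 'position': [0.4718, 0.1582, 0.1003], 'contact_force': [-23.4344, -4.4226, 54.4939], 'finger_gap': 0.0181}
tip now [0.52316241 0.16317934 0.01940801] mincer mm [-297.2645387    40.69766849   19.408011  ] axis [-0.49393035 -0.04875716  0.86813337]
```

send_rows --motion '[[[0,0,0],[0.06,0,-0.17],0],[[0,0,0],[0.11,0,-0.32],0],[[0,0,0],[0.11,0,-0.32],0]]'

```text
t: 37.9
position: [0.4719, 0.1584, 0.1008]
eef_rot: [-0.047, 0.995, 0.005, 0.087]
contact_force: [-3.5, -0.5, 12.3]
finger_gap: 0.0183
grasp_force: 60.4
```

send_rows --motion '[[[0,0,0],[0,0,0],0.2],[[0,0,0],[0,0,0],0.5],[[0,0,0],[0,0,0],1],[[0,0,0],[0,0,0],1],[[0,0,0],[0,0,0],1],[[0,0,0],[0,0,0],1]]'

```text
t: 38.65
position: [0.4718, 0.1584, 0.1004]
eef_rot: [-0.047, 0.995, 0.005, 0.087]
contact_force: [0.4, 0.2, 0.3]
finger_gap: 0.0853
grasp_force: 0.0
```

send_rows --motion '[[[0,0,0],[0,0,-2],1],[[0,0,0],[0,0,-5],1],[[0,0,0],[0,0,-9],1],[[0,0,0],[2,0,-13],1],[[0,0,0],[4,0,-16],1],[[0,0,0],[4,0,-16],1]]'

```text
t: 39.4
position: [0.4049, 0.1521, 0.2528]
eef_rot: [-0.047, 0.995, 0.006, 0.088]
contact_force: [0.5, 0.1, 0.6]
finger_gap: 0.0851
grasp_force: 0.0
```

```bash
python3 - <<'E'
from h import *
o=readout.get_obs(); print({k:np.round(o[k],3).tolist() for k in ["t","position","contact_force"]})
im=[]
for n in ["side","wrist"]:
    f=imaging.grab_frame(n)
    for t in ["swab","handle_mid","mug_b","scraper"]: print(n,t,[(np.round(x["position"],4).tolist(),round(x["confidence"],2)) for x in imaging.mark_of(f,t)[:1]])
    im.append(f["img"])
cv2.imwrite("pics/n.png",np.hstack([cv2.resize(im[0][220:360,215:305],(270,420)),im[1][:,:500]]))
E
```

```text
{'t': 39.4, 'position': [0.405, 0.152, 0.253], 'contact_force': [0.457, 0.131, 0.614]}
side swab [([0.4903, 0.162, 0.0719], 0.88)]
side handle_mid [([0.4984, -0.0252, 0.0719], 0.84)]
side mug_b [([0.38, -0.2321, -0.002], 0.7)]
side scraper [([0.4954, 0.1574, 0.0695], 0.27)]
wrist swab [([0.4856, 0.1628, 0.0671], 0.78)]
wrist handle_mid [([0.4962, -0.024, 0.0686], 0.61)]
wrist mug_b []
wrist scraper [([0.3598, -0.061, -0.0014], 0.74)]
```

View pics/n.png

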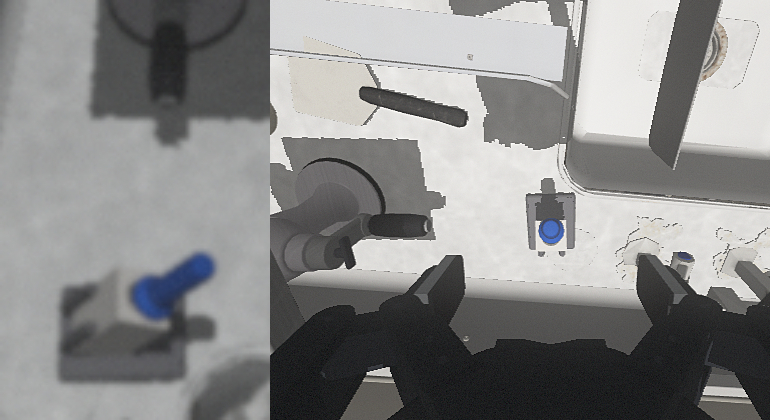

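The swab sits in its tube with the collar on the mouth, at (155,297) in the left panel. The crank hangs straight down and the scraper and mug haven't moved, so I'm handing in.

```bash
python3 -c "
from rig import manip; print(manip.sign_off())"
```

```text
the job is handed in; nothing more can be done
None
```

I turned the crank three full clockwise turns and left it hanging straight down, touched the three marks in order, put the swab back fully seated and handed the job in at about 40 s; seating it pressed with roughly 60 N at the wrist, and the final pictures showed the scraper and mug unmoved but I did not recheck the cutlery cup or tub.

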